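# Move the condiment row from the old caddy into the new rack

### The arm

A 7-joint arm with a two-finger parallel gripper is mounted at the origin on the work surface. World frame = base frame: x ahead of the robot, y to its left, z up, the work surface at z = 0. Lengths are in m, angles in rad, forces in N, time in s.
With the tool pointing down it reaches from about 0.35 to 0.9 m from the base axis. Payload 7.2 kg.
Tool frame: the origin (TCP) lies between the finger pads; the fingertips stand manip.finger_overhang ahead of it and the grasp point (between the pads) lies 5 mm behind it (manip.finger_overhang is the distance from the TCP to the fingertips, in m); z points along the fingers, y is the line along which they close (so a half turn about z gives the same grasp; the last joint's range is limited). The gripper opens to 85 mm and grips with 20 to 120 N. Pads are 22 mm wide; open, the fingers measure 114 mm over their backs; the gripper's body (76 mm by 85 mm) begins 54 mm behind the grasp point. The pads swing forward as they close: fully open they stand 13 mm farther back than shut.
Start: joints at [-1.171, 0.411, -0.013, 1.596, 0.006, 1.134, -0.082], TCP at [0.282, 0.558, 0.245] pointing down, gripper open.
Joint ranges: [-2.95, 2.95], [-0.29, 1.99], [-1.47, 1.44], [0.14, 2.54], [-1.03, 4.17], [0.13, 1.85], [-2.86, 2.86]. Speed limits (rad/s): [2.39, 2.39, 3.01, 3.01, 3.14, 3.14, 3.14].

### API

Orientations are given as a rotation vector (axis times angle).
In Python, from bench import manip, imaging, nets gives the robot as it stands.
- The arm moves only by the tool servo_tool, never from a script. Its argument "series" is a list of rows, each a list of 2 entries, a list of its own where there are three numbers: the shift along the tool's x, y, z in m, then the turn, a rotation vector about the tool's x, y, z in degrees. A call has 1 to 12 rows; each row shifts and turns the commanded pose from where the row before left it, along the tool's axes as they then stand; what a row does not reach is not made up. A row lasts 1/8 s, in which the tool goes at most 62.5 mm and 10.7 degrees, less where a joint would pass 70% of its speed; a pose out of reach is approached as far as the arm can. A call is refused whole if a number of a shift passes 0.0625 or a number of a turn 10.7, either way. A call with a gripper value outside its range is refused whole. "claw" is the opening, from -1 (shut) to 1 (fully open), set as the call begins (left out, the last holds). The fingers move at their own pace and stop on an object; the grip force is fixed at half the most. Time passes only in rows, so rows that do not move let the fingers close. It gives the time, the measured TCP pose, the force, the opening and the grip force at its end, in the units of the state.
- manip.get_state(): the state, without advancing time (a new reading comes with each control period).
- imaging.read_camera(name): name is "scene" or "top" or "wrist"; returns the picture (420x560x3 uint8, red, green, blue); there is no depth.
- imaging.calibration(name): a dict with "intrinsics" (3x3 intrinsics, pixels), "distortion" ([k1, k2, p1, p2, k3] as OpenCV has them; the pictures are not rectified), "world_from_camera" (4x4, takes a point from camera to world coordinates); the wrist camera has in their place "T_tool_cam" (4x4, takes a point from camera to tool coordinates, whose origin is the TCP and whose axes are the flange's). Camera axes: x right, y down, z forward; pixel columns grow to the right and rows downward; lengths in m; the calibration is good to about 2 mm. A picture is of the moment at which its call begins: read the wrist's pose just before it. calibration takes no time and is no camera call.
- manip.close_job(): hands the job in; it is judged then, once.
Trained networks look in the newest picture that a camera, given by its name, has taken for a name from the list of things; names that differ only in an ending like _2 or _b are one class to them, and where a whole thing is asked for, a point or a joint stands for the part that bears it (a point fixed in the world has none). Each returns a list of dicts, best first, with "p" (0 to 1); they miss things now and then, are a little off and sometimes report something else, mostly with a low value. They report only what shows in the picture. A call takes as long as a camera call.
- nets.look_for(camera, query): "point" ([x, y, z] in m, in world coordinates, good to about 4 mm: the middle of the surface that is visible of it).
- nets.tip_of(camera, query): "point" ([x, y, z] in m, in world coordinates, good to about 4 mm: a listed point, or the origin of a listed thing).
The state is a dict: "time": time; "joints": joint angles; "qvel": joint speeds; "joint_efforts": joint torques, N m; "ee_pos": TCP position; "tool_rot": TCP orientation; "wrist_force": force on the tool from outside, world axes, zero at the start; "moment": the same for the moment, N m; "gripper_width": finger opening in m; "finger_force": force on a finger pad.
Only numpy, scipy, OpenCV 4.12 (cv2) and the standard library are available. Lean on these libraries where they do the work, as an engineer would, in place of code of your own. Each camera call takes 0.05 s, during which the arm holds its last target. There are 200 camera calls.

### The job

The new steel rack is fitted, so move all four seasoning containers (pepper mill, squeeze bottle, dredger, spice jar) out of the old grey caddy into it, one to each opening, in the same left-to-right order as they stand in the caddy, so that the cook's hand still finds each one without looking. Keep every one upright and set it down on the rack's floor rather than dropping it in.

Things in the scene. Friction and masses are not known exactly. Their poses are not given: they have to be found in the camera images.
- mill: dark wood pepper mill, round: foot 54 mm across, waist 34 mm, straight head 42 mm across from 87 to 122 mm up, steel ball on top, 145 mm tall. Grip the head, 105 mm above the foot. Loose, about 240 g. Origin: centre of its underside, z up along it; yaw is arbitrary. Starts upright in its cup in the caddy, underside 14 mm above the bench.
- squeeze: white plastic squeeze bottle: straight round body 54 mm across up to 112 mm, cap with pointed nozzle, 146 mm tall. Grip it 104 mm above the foot. Loose, about 280 g. Origin: centre of its underside, z up along it; yaw is arbitrary. Starts upright in its cup in the caddy, underside 14 mm above the bench.
- dredger: steel dredger (shaker): straight round body 56 mm across, domed lid 58 mm across with small dark holes from 86 mm up, 103 mm tall. Grip it 72 mm above the foot. Loose, about 260 g. Origin: centre of its underside, z up along it; yaw is arbitrary. Starts upright in its cup in the caddy, underside 14 mm above the bench.
- jar: short spice jar: amber glass body 50 mm across with paper band, flat black cap 49 mm across, 86 mm tall. Grip it 62 mm above the foot. Loose, about 180 g. Origin: centre of its underside, z up along it; yaw is arbitrary. Starts upright in its cup in the caddy, underside 14 mm above the bench.
- cup_mill: the black drip cup in which the mill starts; fixed in the caddy, so it keeps marking the mill's place in the old row. All four cups are alike: round, 80 mm across outside, 74 mm inside, 34 mm tall, floor 4 mm thick, rim 44 mm above the bench. Origin: centre of its underside, 10 mm above the bench.
- cup_squeeze: the black drip cup in which the squeeze starts; fixed in the caddy, so it keeps marking the squeeze's place in the old row. All four cups are alike: round, 80 mm across outside, 74 mm inside, 34 mm tall, floor 4 mm thick, rim 44 mm above the bench. Origin: centre of its underside, 10 mm above the bench.
- cup_dredger: the black drip cup in which the dredger starts; fixed in the caddy, so it keeps marking the dredger's place in the old row. All four cups are alike: round, 80 mm across outside, 74 mm inside, 34 mm tall, floor 4 mm thick, rim 44 mm above the bench. Origin: centre of its underside, 10 mm above the bench.
- cup_jar: the black drip cup in which the jar starts; fixed in the caddy, so it keeps marking the jar's place in the old row. All four cups are alike: round, 80 mm across outside, 74 mm inside, 34 mm tall, floor 4 mm thick, rim 44 mm above the bench. Origin: centre of its underside, 10 mm above the bench.
- caddy: the old caddy: fixed grey plastic strip, 100 x 390 x 10 mm, carrying the four black cups in a row 90 mm apart. Origin: centre of its underside, on the bench; y runs along the row to the robot's left (yaw within 0.35 rad), x away from the robot. Cup centres at x = 0, y = +135, +45, -45, -135 mm; which cup is where varies.
- rack: the new rack, empty, fixed, left or right of the caddy: bright folded sheet metal, 104 x 390 mm, 42 mm tall. Four round openings 78 mm across in its top sheet at x = 0, y = +135, +45, -45, -135 mm; things stand in them on its floor, 8 mm above the bench. Origin: centre of its underside; y along the row to the robot's left (yaw within 0.35 rad), x away.

How it is judged:
At the end, for the whole second after the job is handed in: All four stand released and at rest in the rack, each in its own opening, in the left-to-right order of their cups in the caddy: within 15 mm of the opening's centre along and across, underside within 7 mm of the rack's floor, upright within 0.15 rad, slower than 0.03 m/s (((y of cup_mill in the frame of caddy between 0.105 and 0.165 m and y of mill in the frame of rack between 0.12 and 0.15 m) or (y of cup_mill in the frame of caddy between 0.015 and 0.075 m and y of mill in the frame of rack between 0.03 and 0.06 m) or (y of cup_mill in the frame of caddy between -0.075 and -0.015 m and y of mill in the frame of rack between -0.06 and -0.03 m) or (y of cup_mill in the frame of caddy between -0.165 and -0.105 m and y of mill in the frame of rack between -0.15 and -0.12 m)) and x of mill in the frame of rack between -0.015 and 0.015 m and z of mill in the frame of rack between 0.001 and 0.016 m and angle between each of mill, squeeze, dredger, jar's own z axis and vertical below 0.15 rad and linear speed of each of mill, squeeze, dredger, jar below 0.03 m/s and ((y of cup_squeeze in the frame of caddy between 0.105 and 0.165 m and y of squeeze in the frame of rack between 0.12 and 0.15 m) or (y of cup_squeeze in the frame of caddy between 0.015 and 0.075 m and y of squeeze in the frame of rack between 0.03 and 0.06 m) or (y of cup_squeeze in the frame of caddy between -0.075 and -0.015 m and y of squeeze in the frame of rack between -0.06 and -0.03 m) or (y of cup_squeeze in the frame of caddy between -0.165 and -0.105 m and y of squeeze in the frame of rack between -0.15 and -0.12 m)) and x of squeeze in the frame of rack between -0.015 and 0.015 m and z of squeeze in the frame of rack between 0.001 and 0.016 m and ((y of cup_dredger in the frame of caddy between 0.105 and 0.165 m and y of dredger in the frame of rack between 0.12 and 0.15 m) or (y of cup_dredger in the frame of caddy between 0.015 and 0.075 m and y of dredger in the frame of rack between 0.03 and 0.06 m) or (y of cup_dredger in the frame of caddy between -0.075 and -0.015 m and y of dredger in the frame of rack between -0.06 and -0.03 m) or (y of cup_dredger in the frame of caddy between -0.165 and -0.105 m and y of dredger in the frame of rack between -0.15 and -0.12 m)) and x of dredger in the frame of rack between -0.015 and 0.015 m and z of dredger in the frame of rack between 0.001 and 0.016 m and ((y of cup_jar in the frame of caddy between 0.105 and 0.165 m and y of jar in the frame of rack between 0.12 and 0.15 m) or (y of cup_jar in the frame of caddy between 0.015 and 0.075 m and y of jar in the frame of rack between 0.03 and 0.06 m) or (y of cup_jar in the frame of caddy between -0.075 and -0.015 m and y of jar in the frame of rack between -0.06 and -0.03 m) or (y of cup_jar in the frame of caddy between -0.165 and -0.105 m and y of jar in the frame of rack between -0.15 and -0.12 m)) and x of jar in the frame of rack between -0.015 and 0.015 m and z of jar in the frame of rack between 0.001 and 0.016 m); the robot touches nothing.
It fails at once if a container is tipped more than 0.6 rad from upright (angle between any of mill, squeeze, dredger, jar's own z axis and vertical above 0.6 rad).
It fails at once if a container is dropped or knocked (moves faster than 0.7 m/s while out of the fingers, as after a fall of 25 mm) ((linear speed of mill above 0.7 m/s and contact force between mill and the fingers below 0.05 N) or (linear speed of squeeze above 0.7 m/s and contact force between squeeze and the fingers below 0.05 N) or (linear speed of dredger above 0.7 m/s and contact force between dredger and the fingers below 0.05 N) or (linear speed of jar above 0.7 m/s and contact force between jar and the fingers below 0.05 N)).
It also fails if it takes over 115 s, if anything falls off the work surface, if the arm or the gripper's body presses on something with over 40 N, if the wrist force passes 120 N, or if a joint passes its speed limit or range.

## Working session

There is one attempt and no reset: what is moved stays moved. The work goes in short steps, Python scripts to look and compute and a tool call to move; the robot and the scene stay as the last step left them, time stands still between calls to the robot, and variables do not carry over. Pictures are saved under pics/ and viewed, at most 14 in all, crops included, and the job is handed in when it is done.

Besides the shell and the picture viewer there is one more tool, called after "Emit:" by a JSON object that holds its "fn" and its "kwargs", one argument or row to a line. servo_tool: Moves the arm, as the interface text tells. Its arguments: {"type":"object","properties":{"series":{"type":"array","items":{"type":"array"}},"claw":{"type":"number"}},"required":["series"]}

```bash
mkdir -p pics; ls
python3 - <<'E'
from bench import manip, imaging, nets
import cv2,numpy as np
print(manip.get_state(), manip.finger_overhang)
for c in ("scene","top"):
    im=imaging.read_camera(c); cv2.imwrite(f"pics/{c}0.png",im[:,:,::-1])
    k=imaging.calibration(c); print(c,np.round(k["intrinsics"],1).tolist(),k["distortion"],np.round(k["world_from_camera"],3).tolist())
    for q in ["mill","squeeze","dredger","jar","cup_mill","cup_squeeze","cup_dredger","cup_jar","caddy","rack"]:
        print(q,[(np.round(d["point"],3).tolist(),round(d["p"],2)) for d in nets.tip_of(c,q)[:2]])
print(imaging.calibration("wrist"))
print(manip.get_state()["time"])
E
```

```text
pics
{'time': 0.0, 'joints': array([-1.17120461,  0.41191613, -0.01270973,  1.59705626,  0.0056033 ,
        1.13432176, -0.08221286]), 'qvel': array([ 1.14742912e-04,  1.97090396e-04, -1.32157005e-05,  2.90170400e-04,
        1.04005225e-03,  1.37011072e-03, -7.57940672e-04]), 'joint_efforts': array([-2.34974391e-05, -6.00615335e+01,  6.82028141e-01, -2.99405211e+01,
        1.37684398e-02,  1.04768533e-02, -1.29248940e-05]), 'ee_pos': array([0.28164172, 0.55739893, 0.24443797]), 'tool_rot': array([-7.28045054e-01, -3.05579404e+00,  2.58295044e-03]), 'wrist_force': array([-0.03373487,  1.01106127, -1.07149755]), 'moment': array([ 0.00413936, -0.05532376,  0.04509066]), 'finger_force': 0.0, 'gripper_width': 0.08551792912117288} 0.014
scene [[419.4, 0.0, 280.3], [0.0, 419.4, 207.9], [0.0, 0.0, 1.0]] [-0.12962555  0.          0.          0.          0.        ] [[0.708, 0.488, -0.51, 1.086], [0.706, -0.497, 0.504, -0.546], [-0.007, -0.717, -0.697, 0.832], [0.0, 0.0, 0.0, 1.0]]
mill [([0.494, -0.17, 0.019], 0.64)]
squeeze [([0.516, -0.08, 0.014], 0.79), ([0.473, -0.256, 0.015], 0.45)]
d
[... 979 characters left out ...]
 0.6)]
caddy [([0.488, -0.218, 0.002], 0.71)]
rack [([0.523, 0.213, 0.005], 0.87)]
{'intrinsics': array([[290.0229029 ,   0.        , 279.44413258],
       [  0.        , 290.0229029 , 206.80229426],
       [  0.        ,   0.        ,   1.        ]]), 'distortion': array([-0.00099243,  0.        ,  0.        ,  0.        ,  0.        ]), 'T_tool_cam': array([[-5.24046706e-04, -9.48177244e-01, -3.17741467e-01,
         8.01063236e-02],
       [ 9.99999862e-01, -4.90338945e-04, -1.86058199e-04,
        -3.64990874e-04],
       [ 2.06151349e-05, -3.17741521e-01,  9.48177370e-01,
        -1.29464323e-01],
       [ 0.00000000e+00,  0.00000000e+00,  0.00000000e+00,
         1.00000000e+00]])}
1.1
```

View pics/top0.png

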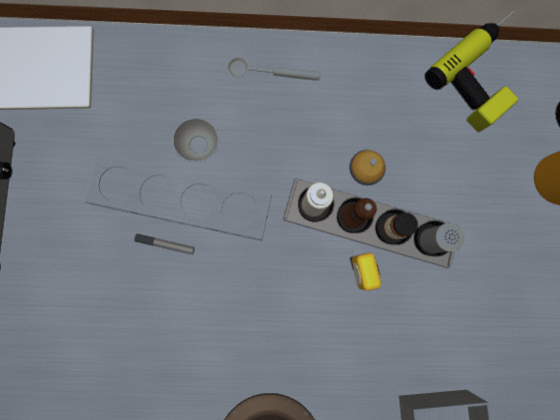

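View pics/scene0.png

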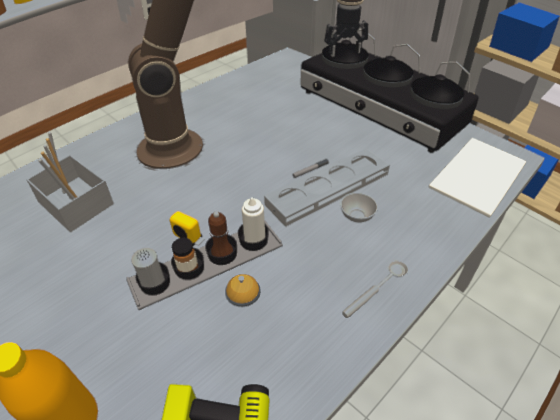

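The top view shows the row left to right as squeeze (318,200), mill (356,213), jar (398,226) and dredger (438,238), with the rack around (180,200). The scene view agrees. The nets put both origins where the pictures show them. Next I'll bring the wrist camera over the rack.

Emit:
{"fn": "servo_tool", "kwargs": {
  "series": [
    [[-0.044,-0.0255,-0.007],[0,0,0]],
    [[-0.044,-0.0255,-0.007],[0,0,0]],
    [[-0.044,-0.0255,-0.007],[0,0,0]],
    [[-0.044,-0.0255,-0.007],[0,0,0]],
    [[-0.044,-0.0255,-0.007],[0,0,0]],
    [[-0.044,-0.0255,-0.007],[0,0,0]],
    [[-0.044,-0.0255,-0.007],[0,0,0]],
    [[-0.044,-0.0255,-0.007],[0,0,0]]
  ],
  "claw": 1
}}

```text
time: 2.1
ee_pos: [0.5048, 0.2156, 0.3018]
tool_rot: [0.728, 3.056, 0.001]
wrist_force: [0.3, -0.4, -0.2]
gripper_width: 0.0855
finger_force: 0.0
```

Emit:
{"fn": "servo_tool", "kwargs": {
  "series": [
    [[0,0,0],[0,0,9.4]],
    [[0,0,0],[0,0,9.4]],
    [[0,0,0],[0,0,9.4]],
    [[0,0,0],[0,0,9.4]],
    [[0,0,0],[0,0,9.4]],
    [[0,0,0],[0,0,9.4]],
    [[0,0,0],[0,0,9.4]],
    [[0,0,0],[0,0,9.4]],
    [[0,0,0],[0,0,0]],
    [[0,0,0],[0,0,0]]
  ]
}}

```text
time: 3.35
ee_pos: [0.504, 0.2172, 0.3013]
tool_rot: [-2.438, -1.982, -0.0]
wrist_force: [0.4, -0.7, 0.3]
gripper_width: 0.0855
finger_force: 0.0
```

```bash
cat > h.py <<'E'
from bench import manip, imaging, nets
import cv2,numpy as np
from scipy.spatial.transform import Rotation as R
def wfc(name,s=None):
    k=imaging.calibration(name)
    if name!="wrist": return k,k["world_from_camera"]
    T=np.eye(4); T[:3,:3]=R.from_rotvec(s["tool_rot"]).as_matrix(); T[:3,3]=s["ee_pos"]
    return k,T@k["T_tool_cam"]
def proj(P,k,T):
    C=np.linalg.inv(T); rv=cv2.Rodrigues(C[:3,:3])[0]
    return cv2.projectPoints(np.array(P,float).reshape(-1,3),rv,C[:3,3],k["intrinsics"],k["distortion"])[0][:,0]
def ray(px,k,T,z):
    u=cv2.undistortPoints(np.array(px,float).reshape(-1,1,2),k["intrinsics"],k["distortion"])[:,0]
    d=np.c_[u,np.ones(len(u))]@T[:3,:3].T
    return T[:3,3]+d*((z-T[2,3])/d[:,2])[:,None]
def pose():
    s=manip.get_state(); M=R.from_rotvec(s["tool_rot"]).as_matrix()
    return s,M
def go(x,y,z,yang):
    "shift in present tool axes, turn (deg) about tool z to bring tool y to world angle yang (deg)"
    s,M=pose(); d=M.T@(np.array([x,y,z])-s["ee_pos"])
    a=np.degrees(np.arctan2(M[1,1],M[0,1]))
    print("t",round(s["time"],2),"at",np.round(s["ee_pos"],4),"tilt",np.round(np.degrees(M[:2,2]),2),"shift",np.round(d,4),"yang",round(a,2),"turn",round((a-yang+180)%360-180,2))
E
python3 - <<'E'
from h import *
s,M=pose(); im=imaging.read_camera("wrist"); k,T=wfc("wrist",s)
print(s["time"],s["ee_pos"],M.round(3).tolist())
for q in ["rack","squeeze","cup_squeeze"]: print(q,[(np.round(d["point"],4).tolist(),round(d["p"],2)) for d in nets.tip_of("wrist",q)[:2]])
im=im[:,:,::-1].copy(); cv2.imwrite("pics/w1raw.png",im)
cv2.imwrite("pics/w1.png",cv2.resize(im,(800,600)))
E
```

```text
3.35 [0.50397563 0.21717108 0.3013423 ] [[0.204, 0.979, 0.0], [0.979, -0.204, 0.0], [0.0, 0.0, -1.0]]
rack [([0.5223, 0.2132, 0.0016], 0.79)]
squeeze [([0.5193, -0.0899, 0.0139], 0.96)]
cup_squeeze [([0.5201, -0.086, 0.0093], 0.83)]
```

View pics/w1.png

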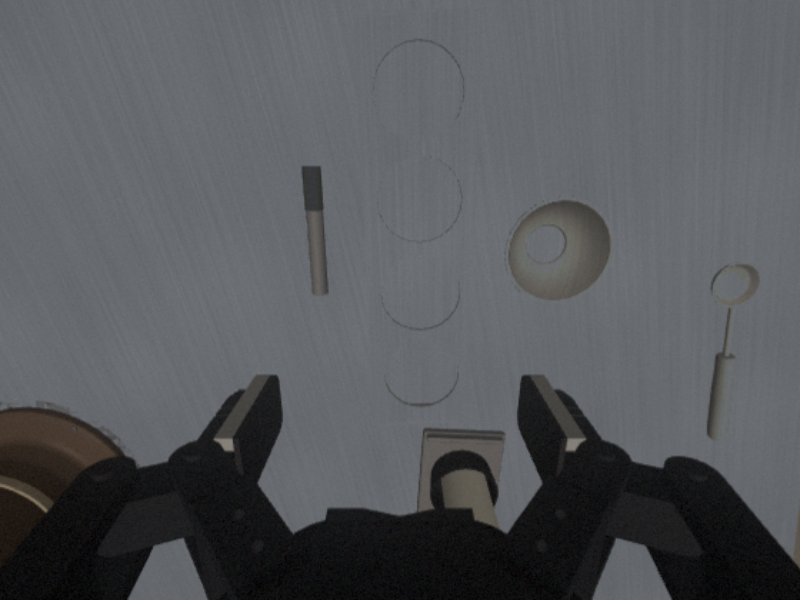

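The wrist view looks across the rack from the left. The opening rims show at about (419,88), (420,199), (420,290) and (422,370), with cup_squeeze at (466,480). I'll fit the rack's circles to the edges in the wrist and top views.

```bash
cat > fit.py <<'E'
from h import *
from scipy.optimize import minimize
th=np.linspace(0,2*np.pi,72,endpoint=False)
def circ(p,z,r,ys):
    c,s=np.cos(p[2]),np.sin(p[2])
    return np.array([[p[0]+c*(r*np.cos(t))-s*(y+r*np.sin(t)),p[1]+s*(r*np.cos(t))+c*(y+r*np.sin(t)),z] for y in ys for t in th])
def edge(im,sig):
    g=cv2.cvtColor(im,cv2.COLOR_RGB2GRAY).astype(np.float32)
    g=cv2.GaussianBlur(g,(0,0),1.); e=np.hypot(cv2.Sobel(g,5,1,0),cv2.Sobel(g,5,0,1))
    return cv2.GaussianBlur(np.minimum(e,np.percentile(e,97)),(0,0),sig)
def fit(views,p0,z,r,ys):
    p=np.array(p0,float)
    for sig in (3,1.5,.8):
        E=[(edge(im,sig),k,T) for im,k,T in views]
        def f(q):
            t=0
            for e,k,T in E:
                m=proj(circ(q,z,r,ys),k,T).astype(np.float32)
                t-=cv2.remap(e,m[:,0],m[:,1],1).mean()/e.std()
            return t
        res=minimize(f,p,method="Nelder-Mead",options=dict(initial_simplex=[p,p+[.008,0,0],p+[0,.008,0],p+[0,0,.03]],xatol=1e-5)); p=res.x
    return p,res.fun
E
python3 - <<'E'
from fit import *
s,M=pose(); w=cv2.imread("pics/w1raw.png")[:,:,::-1].copy(); t=cv2.imread("pics/top0.png")[:,:,::-1].copy()
sc=cv2.imread("pics/scene0.png")[:,:,::-1].copy()
# pose at time of picture is the same (arm not moved)
W=(w,*wfc("wrist",s));Tp=(t,*wfc("top"));S=(sc,*wfc("scene"))
Y=[.135,.045,-.045,-.135]
for z in (.02,.03,.036,.042,.048,.06):
    print(z,*[ (np.round(a,4),round(b,3)) for a,b in (fit(v,[.523,.213,-.205],z,.039,Y) for v in ([W],[Tp],[W,Tp]))])
p,_=fit([W,Tp],[.523,.213,-.205],.042,.039,Y)
out=[]
for im,k,T in (W,Tp):
    o=cv2.resize(im[:,:,::-1].copy(),None,fx=2,fy=2)
    for u in proj(circ(p,.042,.039,Y),k,T): cv2.circle(o,tuple(int(v) for v in u*2),1,(0,0,255),-1)
    out.append(o)
cv2.imwrite("pics/fit1.png",np.hstack([out[0][0:600,400:800],out[1][250:550,130:570].repeat(1,0)[:300].copy() if 0 else cv2.resize(out[1][250:550,130:570],(400,272),).__class__((600,400,3),dtype=np.uint8)*0+np.vstack([cv2.resize(out[1][250:550,130:570],(400,272)),np.zeros((328,400,3),np.uint8)])]))
E
```

```text
0.02 (array([ 0.5232,  0.2005, -0.1836]), np.float64(-0.975)) (array([ 0.5084,  0.2357, -0.1818]), np.float64(-0.6)) (array([ 0.5234,  0.2006, -0.1846]), np.float64(-1.242))
0.03 (array([ 0.525 ,  0.2079, -0.1927]), np.float64(-1.094)) (array([ 0.5086,  0.2388, -0.1813]), np.float64(-0.603)) (array([ 0.5252,  0.2082, -0.1917]), np.float64(-1.449))
0.036 (array([ 0.5237,  0.2112, -0.1804]), np.float64(-1.228)) (array([ 0.5074,  0.2354, -0.1865]), np.float64(-0.604)) (array([ 0.5237,  0.2114, -0.1798]), np.float64(-1.689))
0.042 (array([ 0.5243,  0.2096, -0.1801]), np.float64(-1.238)) (array([ 0.5067,  0.2333, -0.1846]), np.float64(-0.606)) (array([ 0.5244,  0.2096, -0.183 ]), np.float64(-1.693))
0.048 (array([ 0.5242,  0.212 , -0.1829]), np.float64(-1.19)) (array([ 0.506 ,  0.2307, -0.1839]), np.float64(-0.607)) (array([ 0.5242,  0.2119, -0.1828]), np.float64(-1.677))
0.06 (array([ 0.5252,  0.2214, -0.1855]), np.float64(-0.927)) (array([ 0.5046,  0.2264, -0.1815]), np.float64(-0.605)) (array([ 0.5146,  0.2226, -0.1023]), np.float64(-1.179))
```

View pics/fit1.png

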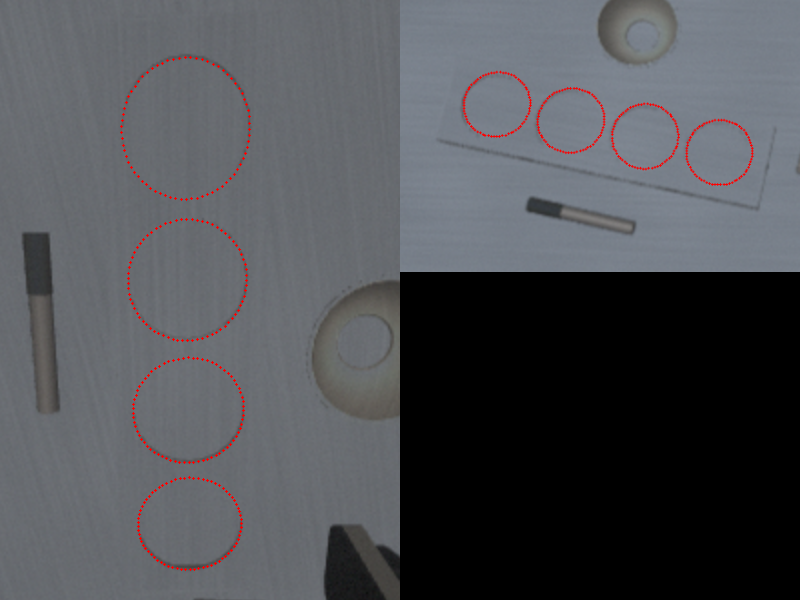

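Emit:
{"fn": "servo_tool", "kwargs": {
  "series": [
    [[-0.043,0.0045,0],[0,0,0.5]],
    [[-0.043,0.0045,0],[0,0,0.5]],
    [[-0.043,0.0045,0],[0,0,0.5]],
    [[-0.043,0.0045,0],[0,0,0.5]],
    [[-0.043,0.0045,0],[0,0,0.5]],
    [[-0.043,0.0045,0],[0,0,0.5]],
    [[-0.043,0.0045,0],[0,0,0.4]],
    [[-0.043,0.0045,0],[0,0,0]],
    [[-0.043,0,0],[0,0,0]],
    [[0,0,0],[0,0,0]],
    [[0,0,0],[0,0,0]]
  ]
}}

```text
time: 4.92
ee_pos: [0.4461, -0.1665, 0.3013]
tool_rot: [-2.498, -1.904, -0.001]
wrist_force: [0.2, 0.5, -0.4]
gripper_width: 0.0854
finger_force: 0.0
```

```bash
cat > look.py <<'E'
from h import *
import sys
n=sys.argv[1]
s,M=pose(); im=imaging.read_camera("wrist"); np.save(f"pics/{n}.npy",np.r_[s["ee_pos"],s["tool_rot"]])
cv2.imwrite(f"pics/{n}raw.png",im[:,:,::-1]); cv2.imwrite(f"pics/{n}.png",cv2.resize(im[:,:,::-1],(800,600)))
print(s["time"],s["ee_pos"])
for q in sys.argv[2:]: print(q,[(np.round(d["point"],4).tolist(),round(d["p"],2)) for d in nets.tip_of("wrist",q)[:2]])
E
python3 look.py w2 squeeze mill jar dredger cup_squeeze cup_mill cup_jar cup_dredger
```

```text
4.925 [ 0.44607031 -0.16648836  0.30128307]
squeeze [([0.5229, -0.0878, 0.0176], 0.8), ([0.4449, -0.3475, 0.0084], 0.19)]
mill [([0.4979, -0.1707, 0.013], 0.88)]
jar [([0.4745, -0.2659, 0.0124], 0.61)]
dredger [([0.4443, -0.3513, 0.0146], 0.93)]
cup_squeeze []
cup_mill [([0.4956, -0.1691, 0.0076], 0.81)]
cup_jar [([0.4678, -0.2626, 0.0071], 0.83)]
cup_dredger [([0.4471, -0.3435, 0.0108], 0.58)]
```

Emit:
{"fn": "servo_tool", "kwargs": {
  "series": [
    [[-0.04,0,0],[0,0,0]],
    [[-0.04,0,0],[0,0,0]],
    [[-0.04,0,0],[0,0,0]],
    [[0,0,0],[0,0,0]],
    [[0,0,0],[0,0,0]]
  ]
}}

```text
time: 6.0
ee_pos: [0.4142, -0.2822, 0.3011]
tool_rot: [-2.499, -1.904, -0.0]
wrist_force: [0.4, 0.3, -0.5]
gripper_width: 0.0855
finger_force: 0.0
```

```bash
python3 look.py w3 squeeze mill jar dredger cup_squeeze cup_mill cup_jar cup_dredger
```

```text
6.0 [ 0.41421979 -0.28215642  0.3011063 ]
squeeze []
mill [([0.4963, -0.1722, 0.0149], 0.64)]
jar [([0.4759, -0.2611, 0.0106], 0.94)]
dredger [([0.4489, -0.3497, 0.0076], 0.15)]
cup_squeeze []
cup_mill []
cup_jar [([0.4689, -0.2634, 0.0083], 0.67)]
cup_dredger [([0.4454, -0.3494, 0.008], 0.74)]
```

View pics/w3.png

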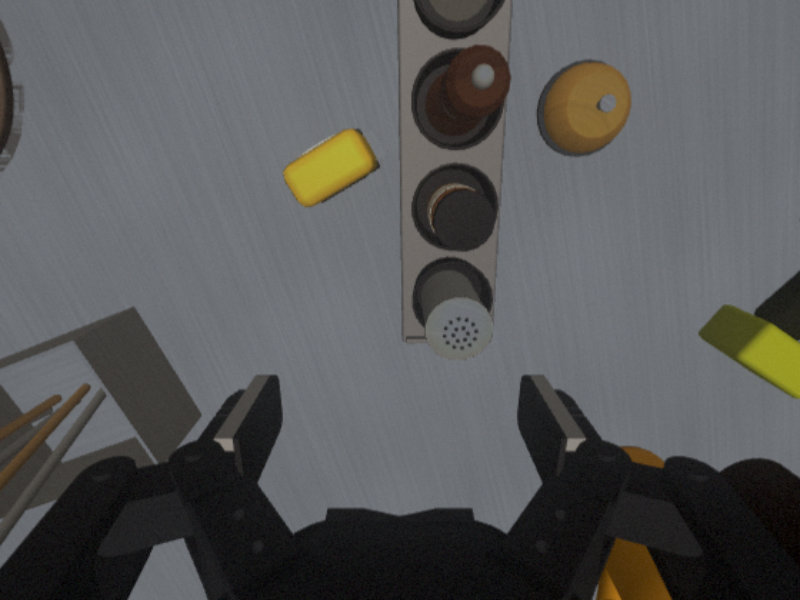

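The third wrist view shows, in 800x600 pixels, the mill ball at (483,75), the jar cap at (464,218) and the dredger lid at (459,328). I'll view w2 next to triangulate.

View pics/w2.png

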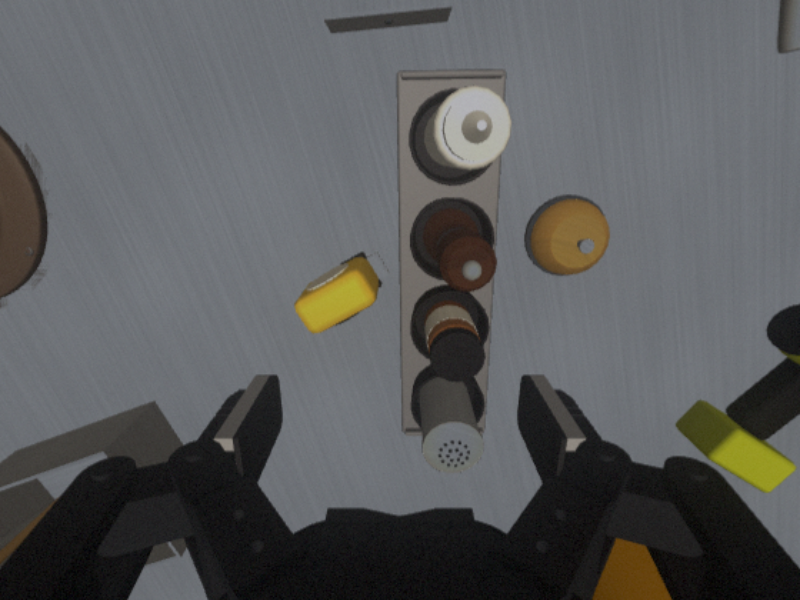

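In w2 the nozzle tip is at (482,126), the mill ball at (471,270), the jar cap centre at (458,355) and the dredger lid at (453,454).

```bash
cat > tri.py <<'E'
from fit import *
def view(n):
    a=np.load(f"pics/{n}.npy"); return wfc("wrist",dict(ee_pos=a[:3],tool_rot=a[3:]))
f=.7
pts=dict(mill=((471,270),(483,75),.155),jar=((458,355),(464,218),.100),dredger=((453,454),(459,328),.116),squeeze=((482,126),None,.158))
for n,(a,b,z) in pts.items():
    V=[(np.array(p)*f,*view(v)) for p,v in ((a,"w2"),(b,"w3")) if p]
    for p,k,T in V: print(n,"at z",z,ray([p],k,T,z)[0].round(4))
    if b:
        A=[];B=[]
        for p,k,T in V:
            d=ray([p],k,T,0)[0]-T[:3,3]; d/=np.linalg.norm(d); P=np.eye(3)-np.outer(d,d); A.append(P);B.append(P@T[:3,3])
        print("   tri",np.linalg.solve(sum(A),sum(B)).round(4))
i2=cv2.imread("pics/w2raw.png")[:,:,::-1].copy()
p,v=fit([(i2,*view("w2"))],[.4835,-.216,-.266],.044,.040,[.135,.045,-.045]); print("caddy fit",p.round(4),v)
for y in (.135,.045,-.045,-.135): print(np.round([p[0]-np.sin(p[2])*y,p[1]+np.cos(p[2])*y],4))
E
python3 tri.py
```

```text
mill at z 0.155 [ 0.497  -0.1731  0.155 ]
mill at z 0.155 [ 0.4976 -0.1732  0.155 ]
   tri [ 0.4973 -0.1731  0.1552]
jar at z 0.1 [ 0.4751 -0.2628  0.1   ]
jar at z 0.1 [ 0.4745 -0.2624  0.1   ]
   tri [ 0.4748 -0.2624  0.1005]
dredger at z 0.116 [ 0.448  -0.3514  0.116 ]
dredger at z 0.116 [ 0.4491 -0.3462  0.116 ]
   tri [ 0.4487 -0.3402  0.1293]
squeeze at z 0.158 [ 0.5225 -0.085   0.158 ]
caddy fit [ 0.4854 -0.2167 -0.2583] -3.5407729148864746
[ 0.5199 -0.0862]
[ 0.4969 -0.1732]
[ 0.4739 -0.2602]
[ 0.4509 -0.3472]
```

```bash
python3 -c "
from h import *
go(.5215,-.0862,.113,-14.8)"
```

```text
t 6.45 at [ 0.4142 -0.2825  0.3013] tilt [0.01 0.01] shift [0.2177 0.0515 0.1883] yang -15.37 turn -0.57
```

Emit:
{"fn": "servo_tool", "kwargs": {
  "series": [
    [[0.0363,0.0086,0],[0,0,0]],
    [[0.0363,0.0086,0],[0,0,0]],
    [[0.0363,0.0086,0],[0,0,0]],
    [[0.0363,0.0086,0],[0,0,0]],
    [[0.0363,0.0086,0],[0,0,0]],
    [[0.0363,0.0086,0],[0,0,0]],
    [[0,0,0.04],[0,0,0]],
    [[0,0,0.02],[0,0,0]],
    [[0,0,0],[0,0,0]],
    [[0,0,0],[0,0,0]]
  ]
}}

```text
time: 7.7
ee_pos: [0.5221, -0.0867, 0.2422]
tool_rot: [2.499, 1.903, 0.001]
wrist_force: [0.1, -0.2, 0.5]
gripper_width: 0.086
finger_force: 0.0
```

Run:
```python
from h import *
go(.5215,-.0862,.113,-15.3)
im=imaging.read_camera("wrist"); cv2.imwrite("pics/w4.png",im[:,:,::-1])
```

```text
t 7.7 at [ 0.5221 -0.0867  0.2422] tilt [ 0.07 -0.  ] shift [ 0.0003 -0.0009  0.1292] yang -15.42 turn -0.12
```

View pics/w4.png

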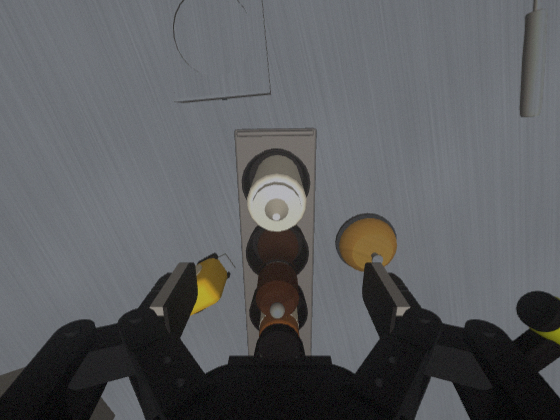

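The squeeze nozzle is at (276,216), centred between the fingers, and the orange fruit at (366,243) is lower than the fingertips will go. Going down and gripping.

Emit:
{"fn": "servo_tool", "kwargs": {
  "series": [
    [[0,0,0.025],[0,0,0]],
    [[0,0,0.025],[0,0,0]],
    [[0,0,0.025],[0,0,0]],
    [[0,0,0.02],[0,0,0]],
    [[0,0,0.02],[0,0,0]],
    [[0,0,0.014],[0,0,0]],
    [[0,0,0],[0,0,0]],
    [[0,0,0],[0,0,0]]
  ]
}}

```text
time: 8.75
ee_pos: [0.5222, -0.0866, 0.1131]
tool_rot: [2.499, 1.903, 0.002]
wrist_force: [0.6, 0.5, 0.0]
gripper_width: 0.0853
finger_force: 0.0
```

Emit:
{"fn": "servo_tool", "kwargs": {
  "series": [
    [[0,0,0],[0,0,0]],
    [[0,0,0],[0,0,0]],
    [[0,0,0],[0,0,0]],
    [[0,0,0],[0,0,0]],
    [[0,0,0],[0,0,0]],
    [[0,0,0],[0,0,0]]
  ],
  "claw": -1
}}

```text
time: 9.5
ee_pos: [0.5218, -0.0864, 0.1133]
tool_rot: [-2.499, -1.904, -0.002]
wrist_force: [-2.3, 0.0, 8.0]
gripper_width: 0.0522
finger_force: 61.4
```

Emit:
{"fn": "servo_tool", "kwargs": {
  "series": [
    [[0,0,-0.01],[0,0,0]],
    [[0,0,-0.015],[0,0,0]],
    [[0,0,-0.02],[0,0,0]],
    [[0,0,-0.02],[0,0,0]],
    [[0,0,-0.015],[0,0,0]],
    [[0,0,0],[0,0,0]],
    [[0,0,0],[0,0,0]]
  ]
}}

```text
time: 10.38
ee_pos: [0.5213, -0.0863, 0.1919]
tool_rot: [-2.498, -1.904, 0.001]
wrist_force: [-0.5, 0.4, -3.0]
gripper_width: 0.0519
finger_force: 63.5
```

```bash
python3 -c "
from h import *
s,_=pose();print(s['gripper_width'],s['wrist_force'],s['finger_force'])
go(.5486,.3437,.113-.006,-10.5)"
```

```text
0.05185446765164901 [-0.51554421  0.40072057 -3.0311949 ] 63.517133365385234
t 10.38 at [ 0.5213 -0.0863  0.1919] tilt [-0.04  0.01] shift [ 0.4218 -0.0877  0.0849] yang -15.39 turn -4.89
```

Emit:
{"fn": "servo_tool", "kwargs": {
  "series": [
    [[0.02,-0.0042,0],[0,0,0]],
    [[0.03,-0.0062,0],[0,0,0]],
    [[0.04,-0.0083,0],[0,0,0]],
    [[0.04,-0.0083,0],[0,0,0]],
    [[0.04,-0.0083,0],[0,0,0]],
    [[0.04,-0.0083,0],[0,0,0]],
    [[0.04,-0.0083,0],[0,0,0]],
    [[0.04,-0.0083,0],[0,0,0]],
    [[0.04,-0.0083,0],[0,0,0]],
    [[0.04,-0.0083,0],[0,0,0]],
    [[0.03,-0.0062,0],[0,0,0]],
    [[0.0218,-0.0045,0],[0,0,0]]
  ]
}}

```text
time: 11.88
ee_pos: [0.5486, 0.3448, 0.1909]
tool_rot: [-2.498, -1.905, 0.003]
wrist_force: [0.8, 0.1, -2.4]
gripper_width: 0.0518
finger_force: 63.4
```

Emit:
{"fn": "servo_tool", "kwargs": {
  "series": [
    [[0,0,0],[0,0,-2.5]],
    [[0,0,0],[0,0,-2.4]],
    [[0,0,0],[0,0,0]],
    [[0,0,0],[0,0,0]]
  ]
}}

```text
time: 12.38
ee_pos: [0.5494, 0.3428, 0.1923]
tool_rot: [-2.417, -2.007, 0.0]
wrist_force: [-0.2, -0.1, -3.0]
gripper_width: 0.0523
finger_force: 63.4
```

Run:
```python
from fit import *
go(.5486,.3437,.107,-10.5)
s,_=pose(); ims={c:imaging.read_camera(c) for c in ("wrist","scene","top")}
p=[.524,.211,-.183]; out=[]
for c,im in ims.items():
    k,T=wfc(c,s)
    o=cv2.resize(im[:,:,::-1],None,fx=2,fy=2)
    # vertical axis of commanded placement + opening ring
    for u in proj(circ(p,.042,.039,[.135,.045]),k,T): cv2.circle(o,tuple(int(v) for v in u*2),1,(0,0,255),-1)
    ce=proj([[*s["ee_pos"][:2],z] for z in (.09,.236)],k,T)*2
    cv2.line(o,tuple(ce[0].astype(int)),tuple(ce[1].astype(int)),(0,255,0),1)
    cx,cy=proj([[.5486,.3437,.10]],k,T)[0]*2
    x0=int(np.clip(cx-150,0,o.shape[1]-260)); y0=int(np.clip(cy-200,0,o.shape[0]-400)); out.append(o[y0:y0+400,x0:x0+260])
cv2.imwrite("pics/p1.png",np.hstack(out))
```

```text
t 12.38 at [0.5494 0.3428 0.1923] tilt [-0.01 -0.  ] shift [ 0.0007 -0.001   0.0853] yang -10.59 turn -0.09
```

View pics/p1.png

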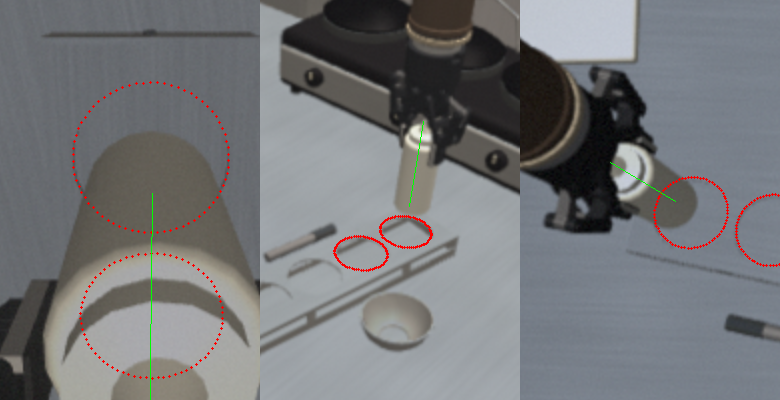

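The bottle hangs straight and its axis lines up with the far-left opening: (150,200) in the wrist crop, and it agrees in the other two. Lowering it now.

Emit:
{"fn": "servo_tool", "kwargs": {
  "series": [
    [[0,0,0.02],[0,0,0]],
    [[0,0,0.02],[0,0,0]],
    [[0,0,0.015],[0,0,0]],
    [[0,0,0.01],[0,0,0]],
    [[0,0,0.008],[0,0,0]],
    [[0,0,0.006],[0,0,0]],
    [[0,0,0.003],[0,0,0]],
    [[0,0,0],[0,0,0]],
    [[0,0,0],[0,0,0]]
  ]
}}

```text
time: 13.65
ee_pos: [0.5495, 0.3435, 0.1107]
tool_rot: [2.415, 2.009, 0.001]
wrist_force: [0.3, -0.2, -2.7]
gripper_width: 0.052
finger_force: 63.4
```

Emit:
{"fn": "servo_tool", "kwargs": {
  "series": [
    [[0,0,0.001],[0,0,0]],
    [[0,0,0.001],[0,0,0]],
    [[0,0,0.001],[0,0,0]],
    [[0,0,0],[0,0,0]]
  ]
}}

```text
time: 14.15
ee_pos: [0.5493, 0.3435, 0.1075]
tool_rot: [-2.415, -2.009, -0.0]
wrist_force: [-0.0, -0.6, -1.1]
gripper_width: 0.052
finger_force: 63.6
```

Emit:
{"fn": "servo_tool", "kwargs": {
  "series": [
    [[0,0,0.001],[0,0,0]],
    [[0,0,0],[0,0,0]]
  ]
}}

```text
time: 14.4
ee_pos: [0.5494, 0.3438, 0.1074]
tool_rot: [-2.415, -2.009, -0.002]
wrist_force: [-2.9, 0.1, 7.0]
gripper_width: 0.0519
finger_force: 64.4
```

Emit:
{"fn": "servo_tool", "kwargs": {
  "series": [
    [[0,0,0],[0,0,0]],
    [[0,0,0],[0,0,0]],
    [[0,0,0],[0,0,0]],
    [[0,0,0],[0,0,0]],
    [[0,0,0],[0,0,0]]
  ],
  "claw": 1
}}

```text
time: 15.02
ee_pos: [0.5493, 0.3434, 0.1062]
tool_rot: [2.415, 2.009, -0.0]
wrist_force: [-0.1, 0.9, -0.1]
gripper_width: 0.0854
finger_force: 0.0
```

Emit:
{"fn": "servo_tool", "kwargs": {
  "series": [
    [[0,0,-0.01],[0,0,0]],
    [[0,0,-0.02],[0,0,0]],
    [[0,0,-0.025],[0,0,0]],
    [[0,0,-0.025],[0,0,0]],
    [[0,0,-0.025],[0,0,0]],
    [[0,0,-0.025],[0,0,0]],
    [[0,0,0],[0,0,0]],
    [[0,0,0],[0,0,0]]
  ]
}}

```text
time: 16.02
ee_pos: [0.5491, 0.3434, 0.2366]
tool_rot: [-2.415, -2.009, -0.001]
wrist_force: [-0.2, 0.4, -0.5]
gripper_width: 0.0856
finger_force: 0.0
```

```bash
cat > chk.py <<'E'
from h import *
import sys
rk=(.524,.211,-.183)
q=sys.argv[1]
for c in ("scene","top","wrist"):
    imaging.read_camera(c)
    for d in nets.tip_of(c,q)[:2]:
        v=np.array(d["point"])-[*rk[:2],0]; C,S=np.cos(rk[2]),np.sin(rk[2])
        print(q,c,"rack xyz",np.round([C*v[0]+S*v[1],-S*v[0]+C*v[1],v[2]],4),round(d["p"],2))
E
python3 chk.py squeeze; python3 -c "
from h import *
go(.4972,-.1732,.114,-14.8)"
```

```text
squeeze scene rack xyz [-0.0041  0.137   0.0064] 0.62
squeeze scene rack xyz [-0.0012  0.0038  0.0028] 0.51
squeeze top rack xyz [-0.0005  0.1348  0.0039] 0.86
squeeze wrist rack xyz [-0.0007  0.1345  0.0081] 0.73
t 16.32 at [0.5491 0.3433 0.2356] tilt [-0.05 -0.04] shift [-0.5172  0.0432  0.1221] yang -10.5 turn 4.3
```

Emit:
{"fn": "servo_tool", "kwargs": {
  "series": [
    [[-0.025,0.0021,0],[0,0,0]],
    [[-0.0475,0.004,0],[0,0,0]],
    [[-0.0475,0.004,0],[0,0,0]],
    [[-0.0475,0.004,0],[0,0,0]],
    [[-0.0475,0.004,0],[0,0,0]],
    [[-0.0475,0.004,0],[0,0,0]],
    [[-0.0475,0.004,0],[0,0,0]],
    [[-0.0475,0.004,0],[0,0,0]],
    [[-0.0475,0.004,0],[0,0,0]],
    [[-0.0475,0.004,0],[0,0,0]],
    [[-0.0475,0.004,0],[0,0,0]],
    [[-0.0172,0.0011,0],[0,0,0]]
  ]
}}

```text
time: 17.82
ee_pos: [0.4965, -0.1764, 0.2364]
tool_rot: [2.419, 2.003, -0.001]
wrist_force: [-0.6, -0.0, 0.8]
gripper_width: 0.0851
finger_force: 0.0
```

Emit:
{"fn": "servo_tool", "kwargs": {
  "series": [
    [[0,0,0],[0,0,2.2]],
    [[0,0,0],[0,0,2.1]],
    [[0,0,0],[0,0,0]],
    [[0,0,0],[0,0,0]]
  ]
}}

```text
time: 18.32
ee_pos: [0.4977, -0.172, 0.2362]
tool_rot: [-2.487, -1.919, -0.0]
wrist_force: [-0.1, 0.7, -0.6]
gripper_width: 0.0849
finger_force: 0.0
```

Run:
```python
from h import *
go(.4972,-.1732,.114,-14.8)
imaging.read_camera("wrist"); print([(d["point"],d["p"]) for d in nets.tip_of("wrist","mill")])
```

```text
t 18.32 at [ 0.4977 -0.172   0.2362] tilt [-0.    0.01] shift [-0.0013 -0.0002  0.1222] yang -14.69 turn 0.11
[([0.497, -0.1666, 0.013], 0.84)]
```

Emit:
{"fn": "servo_tool", "kwargs": {
  "series": [
    [[-0.001,0,0.025],[0,0,0]],
    [[0,0,0.025],[0,0,0]],
    [[0,0,0.025],[0,0,0]],
    [[0,0,0.02],[0,0,0]],
    [[0,0,0.017],[0,0,0]],
    [[0,0,0.01],[0,0,0]],
    [[0,0,0],[0,0,0]],
    [[0,0,0],[0,0,0]]
  ]
}}

```text
time: 19.42
ee_pos: [0.4976, -0.1742, 0.1148]
tool_rot: [2.489, 1.916, 0.001]
wrist_force: [0.1, 0.5, -0.0]
gripper_width: 0.0852
finger_force: 0.0
```

Emit:
{"fn": "servo_tool", "kwargs": {
  "series": [
    [[0,0,0],[0,0,0]],
    [[0,0,0],[0,0,0]],
    [[0,0,0],[0,0,0]],
    [[0,0,0],[0,0,0]],
    [[0,0,0],[0,0,0]],
    [[0,0,0],[0,0,0]]
  ],
  "claw": -1
}}

```text
time: 20.18
ee_pos: [0.4972, -0.174, 0.1148]
tool_rot: [-2.489, -1.917, -0.001]
wrist_force: [-2.4, -0.2, 5.8]
gripper_width: 0.0406
finger_force: 59.9
```

Emit:
{"fn": "servo_tool", "kwargs": {
  "series": [
    [[0,0,-0.01],[0,0,0]],
    [[0,0,-0.015],[0,0,0]],
    [[0,0,-0.02],[0,0,0]],
    [[0,0,-0.02],[0,0,0]],
    [[0,0,-0.015],[0,0,0]],
    [[0,0,0],[0,0,0]],
    [[0,0,0],[0,0,0]]
  ]
}}

```text
time: 21.05
ee_pos: [0.497, -0.1737, 0.1939]
tool_rot: [-2.488, -1.917, 0.0]
wrist_force: [-0.2, -0.2, -1.8]
gripper_width: 0.0408
finger_force: 61.0
```

```bash
python3 -c "
from h import *
go(.5322,.2552,.108,-10.5)"
```

```text
t 21.05 at [ 0.497  -0.1737  0.1939] tilt [-0.03  0.02] shift [ 0.4236 -0.0754  0.086 ] yang -14.79 turn -4.29
```

Emit:
{"fn": "servo_tool", "kwargs": {
  "series": [
    [[0.02,-0.0036,0],[0,0,0]],
    [[0.03,-0.0053,0],[0,0,0]],
    [[0.04,-0.0071,0],[0,0,0]],
    [[0.04,-0.0071,0],[0,0,0]],
    [[0.04,-0.0071,0],[0,0,0]],
    [[0.04,-0.0071,0],[0,0,0]],
    [[0.04,-0.0071,0],[0,0,0]],
    [[0.04,-0.0071,0],[0,0,0]],
    [[0.04,-0.0071,0],[0,0,0]],
    [[0.04,-0.0071,0],[0,0,0]],
    [[0.03,-0.0055,0],[0,0,0]],
    [[0.0236,-0.0042,0],[0,0,0]]
  ]
}}

```text
time: 22.55
ee_pos: [0.532, 0.2561, 0.1932]
tool_rot: [-2.488, -1.918, 0.003]
wrist_force: [-0.1, -0.1, -2.0]
gripper_width: 0.0402
finger_force: 60.9
```

Emit:
{"fn": "servo_tool", "kwargs": {
  "series": [
    [[0,0,0],[0,0,-2.2]],
    [[0,0,0],[0,0,-2.1]],
    [[0,0,0],[0,0,0]],
    [[0,0,0],[0,0,0]]
  ]
}}

```text
time: 23.05
ee_pos: [0.5328, 0.2539, 0.1945]
tool_rot: [2.417, 2.007, 0.0]
wrist_force: [0.3, -0.1, -2.1]
gripper_width: 0.0406
finger_force: 61.0
```

```bash
cat > pv.py <<'E'
from fit import *
import sys
tx,ty,tz=map(float,sys.argv[2:5]); go(tx,ty,tz,-10.5)
s,_=pose(); p=[.524,.211,-.183]; out=[]
for c in ("wrist","scene","top"):
    im=imaging.read_camera(c); k,T=wfc(c,s); o=cv2.resize(im[:,:,::-1],None,fx=2,fy=2)
    for u in proj(circ(p,.042,.039,[.135,.045,-.045,-.135]),k,T): cv2.circle(o,tuple(int(v) for v in u*2),1,(0,0,255),-1)
    ce=proj([[*s["ee_pos"][:2],z] for z in (.09,.2)],k,T)*2
    cv2.line(o,tuple(ce[0].astype(int)),tuple(ce[1].astype(int)),(0,255,0),1)
    cx,cy=proj([[tx,ty,.10]],k,T)[0]*2
    x0=int(np.clip(cx-130,0,o.shape[1]-260)); y0=int(np.clip(cy-200,0,o.shape[0]-400)); out.append(o[y0:y0+400,x0:x0+260])
cv2.imwrite(f"pics/{sys.argv[1]}.png",np.hstack(out))
E
python3 pv.py p2 .5322 .2552 .108
```

```text
t 23.05 at [0.5328 0.2539 0.1945] tilt [0.01 0.  ] shift [ 0.0011 -0.0008  0.0865] yang -10.6 turn -0.1
```

View pics/p2.png

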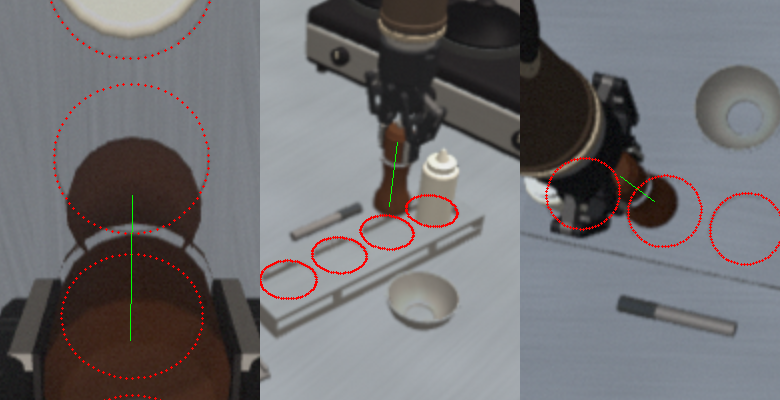

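The mill hangs upright over opening 2 (390,180 in the middle panel), and the squeeze bottle stands in opening 1. Lowering the mill.

Emit:
{"fn": "servo_tool", "kwargs": {
  "series": [
    [[0.001,-0.001,0.02],[0,0,0]],
    [[0,0,0.02],[0,0,0]],
    [[0,0,0.015],[0,0,0]],
    [[0,0,0.012],[0,0,0]],
    [[0,0,0.008],[0,0,0]],
    [[0,0,0.005],[0,0,0]],
    [[0,0,0.003],[0,0,0]],
    [[0,0,0],[0,0,0]],
    [[0,0,0],[0,0,0]]
  ]
}}

```text
time: 24.32
ee_pos: [0.5319, 0.2561, 0.1116]
tool_rot: [2.415, 2.009, 0.001]
wrist_force: [0.4, 0.7, -3.0]
gripper_width: 0.0409
finger_force: 60.9
```

Emit:
{"fn": "servo_tool", "kwargs": {
  "series": [
    [[0,0,0.001],[0,0,0]],
    [[0,0,0.001],[0,0,0]],
    [[0,0,0.001],[0,0,0]],
    [[0,0,0],[0,0,0]]
  ]
}}

```text
time: 24.82
ee_pos: [0.5318, 0.2562, 0.1089]
tool_rot: [-2.415, -2.009, -0.001]
wrist_force: [-2.9, -0.0, 5.2]
gripper_width: 0.0404
finger_force: 61.6
```

Contact. Releasing and retreating to the jar.

Emit:
{"fn": "servo_tool", "kwargs": {
  "series": [
    [[0,0,0],[0,0,0]],
    [[0,0,0],[0,0,0]],
    [[0,0,0],[0,0,0]],
    [[0,0,0],[0,0,0]],
    [[0,0,0],[0,0,0]]
  ],
  "claw": 1
}}

```text
time: 25.45
ee_pos: [0.5318, 0.256, 0.1083]
tool_rot: [2.415, 2.009, 0.0]
wrist_force: [0.6, -0.0, -0.0]
gripper_width: 0.0855
finger_force: 0.0
```

Emit:
{"fn": "servo_tool", "kwargs": {
  "series": [
    [[0,0,-0.01],[0,0,0]],
    [[0,0,-0.02],[0,0,0]],
    [[0,0,-0.025],[0,0,0]],
    [[0,0,-0.025],[0,0,0]],
    [[0,0,-0.025],[0,0,0]],
    [[0,0,-0.025],[0,0,0]],
    [[0,0,0],[0,0,0]],
    [[0,0,0],[0,0,0]]
  ]
}}

```text
time: 26.45
ee_pos: [0.5314, 0.2559, 0.238]
tool_rot: [-2.415, -2.009, 0.0]
wrist_force: [0.0, -0.4, -0.7]
gripper_width: 0.0851
finger_force: 0.0
```

```bash
python3 chk.py mill; python3 -c "
from h import *
go(.4748,-.2622,.071,-14.8)"
```

```text
mill scene rack xyz [0.0012 0.0457 0.0083] 0.7
mill scene rack xyz [ 0.0358 -0.472   0.0124] 0.19
mill top rack xyz [0.0007 0.0487 0.0067] 0.77
mill wrist rack xyz [-0.0008  0.0469  0.0088] 0.64
t 26.75 at [0.5315 0.2559 0.2377] tilt [-0.05 -0.04] shift [-0.5196  0.0388  0.1671] yang -10.5 turn 4.3
```

Emit:
{"fn": "servo_tool", "kwargs": {
  "series": [
    [[-0.025,0.0021,0],[0,0,0]],
    [[-0.0475,0.0036,0],[0,0,0]],
    [[-0.0475,0.0036,0],[0,0,0]],
    [[-0.0475,0.0036,0],[0,0,0]],
    [[-0.0475,0.0036,0],[0,0,0]],
    [[-0.0475,0.0036,0],[0,0,0]],
    [[-0.0475,0.0036,0],[0,0,0]],
    [[-0.0475,0.0036,0],[0,0,0]],
    [[-0.0475,0.0036,0],[0,0,0]],
    [[-0.0475,0.0036,0],[0,0,0]],
    [[-0.0475,0.0036,0],[0,0,0]],
    [[-0.0196,0.0007,0],[0,0,0]]
  ]
}}

```text
time: 28.25
ee_pos: [0.4728, -0.2661, 0.2385]
tool_rot: [2.42, 2.002, -0.001]
wrist_force: [0.5, 0.5, 0.4]
gripper_width: 0.0854
finger_force: 0.0
```

Emit:
{"fn": "servo_tool", "kwargs": {
  "series": [
    [[0,0,0.02],[0,0,2.2]],
    [[0,0,0.02],[0,0,2.1]],
    [[0,0,0.02],[0,0,0]],
    [[0,0,0],[0,0,0]],
    [[0,0,0],[0,0,0]]
  ]
}}

```text
time: 28.88
ee_pos: [0.4749, -0.2627, 0.179]
tool_rot: [2.489, 1.915, 0.0]
wrist_force: [0.3, -0.1, 1.2]
gripper_width: 0.0854
finger_force: 0.0
```

Run:
```python
from h import *
go(.4748,-.2622,.071,-14.8)
im=imaging.read_camera("wrist"); print([(d["point"],d["p"]) for d in nets.tip_of("wrist","jar")])
cv2.imwrite("pics/w5.png",im[:,:,::-1])
```

```text
t 28.88 at [ 0.4749 -0.2627  0.179 ] tilt [ 0.03 -0.02] shift [ 0.0005 -0.0003  0.108 ] yang -14.85 turn -0.05
[([0.4763, -0.2621, 0.0131], 0.67)]
```

View pics/w5.png

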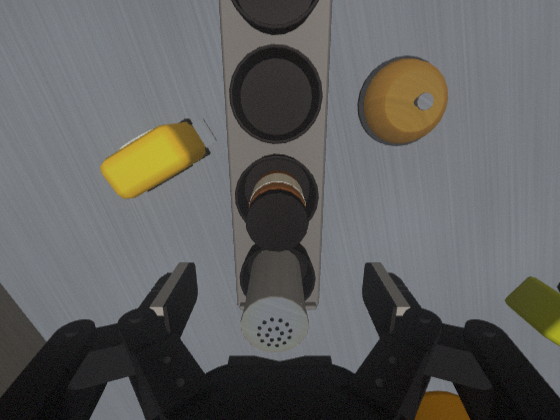

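The jar cap is at (277,219), centred between the fingers, and nothing stands in the fingers' way. Descending and gripping.

Emit:
{"fn": "servo_tool", "kwargs": {
  "series": [
    [[0,0,0.025],[0,0,0]],
    [[0,0,0.025],[0,0,0]],
    [[0,0,0.02],[0,0,0]],
    [[0,0,0.018],[0,0,0]],
    [[0,0,0.012],[0,0,0]],
    [[0,0,0.008],[0,0,0]],
    [[0,0,0],[0,0,0]],
    [[0,0,0],[0,0,0]]
  ]
}}

```text
time: 29.98
ee_pos: [0.4755, -0.2622, 0.0707]
tool_rot: [2.489, 1.916, 0.001]
wrist_force: [-0.7, -0.7, -0.4]
gripper_width: 0.0856
finger_force: 0.0
```

Emit:
{"fn": "servo_tool", "kwargs": {
  "series": [
    [[0,0,0],[0,0,0]],
    [[0,0,0],[0,0,0]],
    [[0,0,0],[0,0,0]],
    [[0,0,0],[0,0,0]],
    [[0,0,0],[0,0,0]],
    [[0,0,0],[0,0,0]]
  ],
  "claw": -1
}}

```text
time: 30.72
ee_pos: [0.4752, -0.2619, 0.0709]
tool_rot: [-2.489, -1.917, -0.001]
wrist_force: [-1.3, 0.9, 5.3]
gripper_width: 0.0484
finger_force: 61.3
```

Emit:
{"fn": "servo_tool", "kwargs": {
  "series": [
    [[0,0,-0.01],[0,0,0]],
    [[0,0,-0.015],[0,0,0]],
    [[0,0,-0.02],[0,0,0]],
    [[0,0,-0.02],[0,0,0]],
    [[0,0,-0.015],[0,0,0]],
    [[0,0,0],[0,0,0]],
    [[0,0,0],[0,0,0]]
  ]
}}

```text
time: 31.6
ee_pos: [0.475, -0.2616, 0.1499]
tool_rot: [-2.488, -1.917, 0.0]
wrist_force: [0.4, 0.8, -2.9]
gripper_width: 0.0483
finger_force: 62.4
```

```bash
python3 -c "
from h import *
go(.5158,.1668,.065,-10.5)"
```

```text
t 31.6 at [ 0.475  -0.2616  0.1499] tilt [-0.03  0.02] shift [ 0.4246 -0.0698  0.0851] yang -14.79 turn -4.29
```

Emit:
{"fn": "servo_tool", "kwargs": {
  "series": [
    [[0.02,-0.0033,0],[0,0,0]],
    [[0.03,-0.0049,0],[0,0,0]],
    [[0.04,-0.0066,0],[0,0,0]],
    [[0.04,-0.0066,0],[0,0,0]],
    [[0.04,-0.0066,0],[0,0,0]],
    [[0.04,-0.0066,0],[0,0,0]],
    [[0.04,-0.0066,0],[0,0,0]],
    [[0.04,-0.0066,0],[0,0,0]],
    [[0.04,-0.0066,0],[0,0,0]],
    [[0.04,-0.0066,0],[0,0,0]],
    [[0.03,-0.0049,0],[0,0,0]],
    [[0.0246,-0.0039,0],[0,0,0]]
  ]
}}

```text
time: 33.1
ee_pos: [0.5156, 0.1678, 0.1493]
tool_rot: [-2.488, -1.918, 0.002]
wrist_force: [-0.5, -0.4, -2.0]
gripper_width: 0.0483
finger_force: 62.4
```

Emit:
{"fn": "servo_tool", "kwargs": {
  "series": [
    [[0,0,0],[0,0,-2.2]],
    [[0,0,0],[0,0,-2.1]],
    [[0,0,0],[0,0,0]],
    [[0,0,0],[0,0,0]]
  ]
}}

```text
time: 33.6
ee_pos: [0.5162, 0.1655, 0.1503]
tool_rot: [-2.417, -2.007, -0.0]
wrist_force: [0.4, -0.5, -2.7]
gripper_width: 0.0479
finger_force: 62.4
```

```bash
python3 pv.py p3 .5158 .1668 .065
```

```text
t 33.6 at [0.5162 0.1655 0.1503] tilt [-0.  0.] shift [ 0.0012 -0.0007  0.0853] yang -10.6 turn -0.1
```

View pics/p3.png

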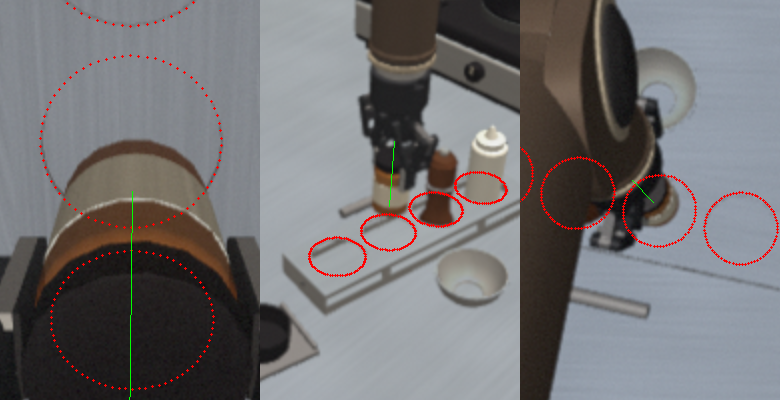

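The jar hangs upright over opening 3 in the scene panel, with the mill and squeeze bottle standing in openings 2 and 1. Lowering the jar.

Emit:
{"fn": "servo_tool", "kwargs": {
  "series": [
    [[0.001,-0.0005,0.02],[0,0,0]],
    [[0,0,0.02],[0,0,0]],
    [[0,0,0.015],[0,0,0]],
    [[0,0,0.012],[0,0,0]],
    [[0,0,0.007],[0,0,0]],
    [[0,0,0.005],[0,0,0]],
    [[0,0,0.003],[0,0,0]],
    [[0,0,0],[0,0,0]],
    [[0,0,0],[0,0,0]]
  ]
}}

```text
time: 34.88
ee_pos: [0.5161, 0.1675, 0.0686]
tool_rot: [2.415, 2.009, 0.001]
wrist_force: [-0.3, 0.1, -1.3]
gripper_width: 0.0482
finger_force: 62.5
```

Emit:
{"fn": "servo_tool", "kwargs": {
  "series": [
    [[0,0,0.001],[0,0,0]],
    [[0,0,0.001],[0,0,0]],
    [[0,0,0.001],[0,0,0]],
    [[0,0,0],[0,0,0]]
  ]
}}

```text
time: 35.38
ee_pos: [0.5158, 0.1675, 0.0652]
tool_rot: [-2.415, -2.009, 0.0]
wrist_force: [-0.5, 0.3, -2.5]
gripper_width: 0.0482
finger_force: 62.5
```

Emit:
{"fn": "servo_tool", "kwargs": {
  "series": [
    [[0,0,0.001],[0,0,0]],
    [[0,0,0],[0,0,0]]
  ]
}}

```text
time: 35.62
ee_pos: [0.5159, 0.1675, 0.0649]
tool_rot: [-2.415, -2.008, -0.001]
wrist_force: [-1.8, -0.1, 6.2]
gripper_width: 0.0484
finger_force: 63.2
```

Emit:
{"fn": "servo_tool", "kwargs": {
  "series": [
    [[0,0,0],[0,0,0]],
    [[0,0,0],[0,0,0]],
    [[0,0,0],[0,0,0]],
    [[0,0,0],[0,0,0]],
    [[0,0,0],[0,0,0]]
  ],
  "claw": 1
}}

```text
time: 36.25
ee_pos: [0.5159, 0.1674, 0.0643]
tool_rot: [-2.415, -2.009, 0.0]
wrist_force: [-0.2, 0.2, -0.0]
gripper_width: 0.0851
finger_force: 0.0
```

Emit:
{"fn": "servo_tool", "kwargs": {
  "series": [
    [[0,0,-0.01],[0,0,0]],
    [[0,0,-0.02],[0,0,0]],
    [[0,0,-0.025],[0,0,0]],
    [[0,0,-0.03],[0,0,0]],
    [[0,0,-0.03],[0,0,0]],
    [[0,0,-0.03],[0,0,0]],
    [[0,0,0],[0,0,0]],
    [[0,0,0],[0,0,0]]
  ]
}}

```text
time: 37.25
ee_pos: [0.5155, 0.1675, 0.2092]
tool_rot: [-2.415, -2.009, -0.0]
wrist_force: [-0.7, 1.3, 0.3]
gripper_width: 0.0855
finger_force: 0.0
```

```bash
python3 chk.py jar; python3 -c "
from h import *
go(.4488,-.3475,.081,-14.8)"
```

```text
jar scene rack xyz [ 0.0023 -0.0441  0.004 ] 0.56
jar top rack xyz [-0.0002 -0.0477  0.0102] 0.86
jar top rack xyz [ 0.0352 -0.4695  0.0062] 0.35
jar wrist rack xyz [ 0.0017 -0.0467  0.0045] 0.96
t 37.55 at [0.5156 0.1673 0.2087] tilt [-0.05 -0.04] shift [-0.5182  0.0283  0.1281] yang -10.51 turn 4.29
```

Emit:
{"fn": "servo_tool", "kwargs": {
  "series": [
    [[-0.025,0.0015,0],[0,0,0]],
    [[-0.0475,0.0026,0],[0,0,0]],
    [[-0.0475,0.0026,0],[0,0,0]],
    [[-0.0475,0.0026,0],[0,0,0]],
    [[-0.0475,0.0026,0],[0,0,0]],
    [[-0.0475,0.0026,0],[0,0,0]],
    [[-0.0475,0.0026,0],[0,0,0]],
    [[-0.0475,0.0026,0],[0,0,0]],
    [[-0.0475,0.0026,0],[0,0,0]],
    [[-0.0475,0.0026,0],[0,0,0]],
    [[-0.0475,0.0026,0],[0,0,0]],
    [[-0.0182,0.0008,0],[0,0,0]]
  ]
}}

```text
time: 39.05
ee_pos: [0.4465, -0.3514, 0.2094]
tool_rot: [2.42, 2.002, -0.003]
wrist_force: [0.4, 1.1, -0.5]
gripper_width: 0.0854
finger_force: 0.0
```

Emit:
{"fn": "servo_tool", "kwargs": {
  "series": [
    [[0,0,0],[0,0,2.2]],
    [[0,0,0],[0,0,2.1]],
    [[0,0,0],[0,0,0]],
    [[0,0,0],[0,0,0]]
  ]
}}

```text
time: 39.55
ee_pos: [0.4497, -0.3462, 0.2093]
tool_rot: [-2.487, -1.919, -0.0]
wrist_force: [-0.5, -1.8, -0.4]
gripper_width: 0.0856
finger_force: 0.0
```

```bash
python3 look.py w6 dredger; python3 -c "
from h import *
go(.4488,-.3475,.081,-14.8)"
```

```text
39.55 [ 0.44969326 -0.34623313  0.20929891]
dredger [([0.447, -0.3509, 0.0147], 0.69), ([0.4734, -0.2603, 0.008], 0.24)]
t 39.65 at [ 0.4496 -0.3466  0.2093] tilt [0.01 0.01] shift [-0.0011 -0.0005  0.1283] yang -14.73 turn 0.07
```

View pics/w6.png

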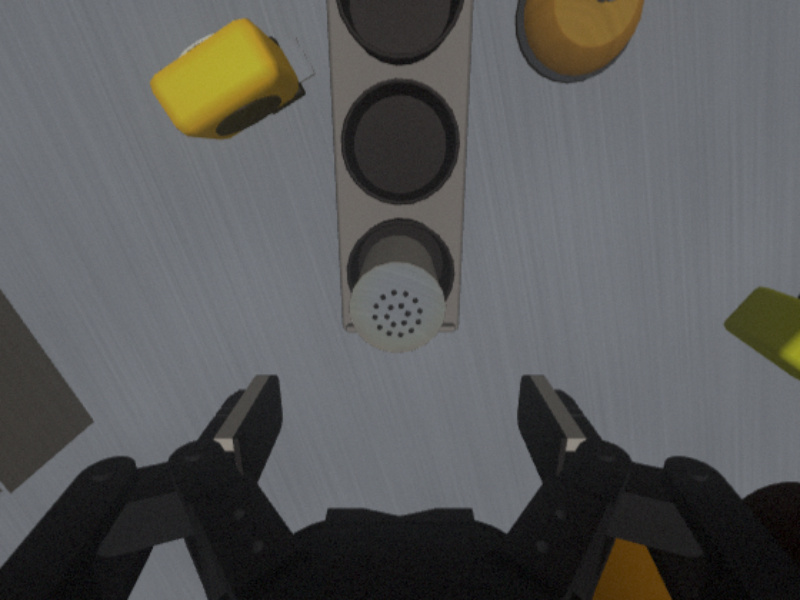

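The dredger lid circle is centred near (398,307), its hole pattern at (397,313), and it is clear all round.

Run:
```python
from fit import *
a=np.load("pics/w6.npy"); k,T=wfc("wrist",dict(ee_pos=a[:3],tool_rot=a[3:]))
print(ray([[397*.7,313*.7]],k,T,.117),ray([[397.5*.7,307*.7]],k,T,.104))
```

```text
[[ 0.44884168 -0.35001956  0.117     ]] [[ 0.44880979 -0.35113563  0.104     ]]
```

Emit:
{"fn": "servo_tool", "kwargs": {
  "series": [
    [[-0.003,0,0.025],[0,0,0]],
    [[0,0,0.025],[0,0,0]],
    [[0,0,0.025],[0,0,0]],
    [[0,0,0.02],[0,0,0]],
    [[0,0,0.015],[0,0,0]],
    [[0,0,0.01],[0,0,0]],
    [[0,0,0.008],[0,0,0]],
    [[0,0,0],[0,0,0]],
    [[0,0,0],[0,0,0]]
  ]
}}

```text
time: 40.78
ee_pos: [0.4487, -0.3504, 0.0817]
tool_rot: [2.489, 1.916, 0.0]
wrist_force: [-0.1, -0.0, 0.5]
gripper_width: 0.0852
finger_force: 0.0
```

Emit:
{"fn": "servo_tool", "kwargs": {
  "series": [
    [[0,0,0],[0,0,0]],
    [[0,0,0],[0,0,0]],
    [[0,0,0],[0,0,0]],
    [[0,0,0],[0,0,0]],
    [[0,0,0],[0,0,0]],
    [[0,0,0],[0,0,0]]
  ],
  "claw": -1
}}

```text
time: 41.52
ee_pos: [0.4484, -0.3503, 0.082]
tool_rot: [2.489, 1.916, 0.001]
wrist_force: [-3.8, 2.6, 7.2]
gripper_width: 0.0558
finger_force: 62.3
```

Emit:
{"fn": "servo_tool", "kwargs": {
  "series": [
    [[0,0,-0.01],[0,0,0]],
    [[0,0,-0.015],[0,0,0]],
    [[0,0,-0.02],[0,0,0]],
    [[0,0,-0.02],[0,0,0]],
    [[0,0,-0.015],[0,0,0]],
    [[0,0,0],[0,0,0]],
    [[0,0,0],[0,0,0]]
  ]
}}

```text
time: 42.4
ee_pos: [0.4484, -0.3497, 0.1609]
tool_rot: [-2.488, -1.917, -0.0]
wrist_force: [0.1, 0.8, -3.0]
gripper_width: 0.0559
finger_force: 64.1
```

```bash
python3 -c "
from h import *
go(.4994,.0783,.075,-10.5)"
```

```text
t 42.4 at [ 0.4484 -0.3497  0.1609] tilt [-0.02  0.03] shift [ 0.4268 -0.0599  0.0861] yang -14.79 turn -4.29
```

Emit:
{"fn": "servo_tool", "kwargs": {
  "series": [
    [[0.02,-0.0028,0],[0,0,0]],
    [[0.03,-0.0042,0],[0,0,0]],
    [[0.04,-0.0056,0],[0,0,0]],
    [[0.04,-0.0056,0],[0,0,0]],
    [[0.04,-0.0056,0],[0,0,0]],
    [[0.04,-0.0056,0],[0,0,0]],
    [[0.04,-0.0056,0],[0,0,0]],
    [[0.04,-0.0056,0],[0,0,0]],
    [[0.04,-0.0056,0],[0,0,0]],
    [[0.04,-0.0056,0],[0,0,0]],
    [[0.03,-0.0042,0],[0,0,0]],
    [[0.0268,-0.0038,0],[0,0,0]]
  ]
}}

```text
time: 43.9
ee_pos: [0.4992, 0.0791, 0.1606]
tool_rot: [-2.488, -1.918, 0.002]
wrist_force: [-0.0, 0.5, -3.3]
gripper_width: 0.0557
finger_force: 64.2
```

Emit:
{"fn": "servo_tool", "kwargs": {
  "series": [
    [[0,0,0],[0,0,-2.2]],
    [[0,0,0],[0,0,-2.1]],
    [[0,0,0],[0,0,0]],
    [[0,0,0],[0,0,0]]
  ]
}}

```text
time: 44.4
ee_pos: [0.4997, 0.0769, 0.1613]
tool_rot: [-2.417, -2.006, 0.0]
wrist_force: [0.7, -0.6, -2.9]
gripper_width: 0.0557
finger_force: 64.3
```

```bash
python3 pv.py p4 .4994 .0783 .0755
```

```text
t 44.4 at [0.4997 0.0769 0.1613] tilt [-0.  0.] shift [ 0.0013 -0.0005  0.0858] yang -10.61 turn -0.11
```

View pics/p4.png

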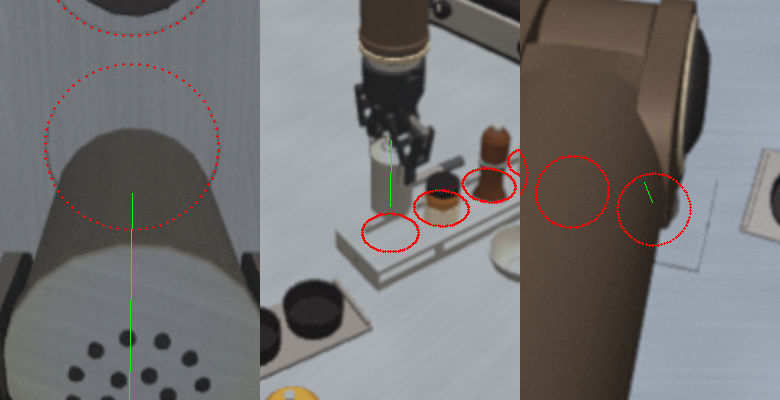

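The dredger hangs upright above opening 4 (390,230 in the middle panel), and the jar and mill stand in openings 3 and 2. Lowering it.

Emit:
{"fn": "servo_tool", "kwargs": {
  "series": [
    [[0.001,-0.0005,0.02],[0,0,0]],
    [[0,0,0.02],[0,0,0]],
    [[0,0,0.015],[0,0,0]],
    [[0,0,0.012],[0,0,0]],
    [[0,0,0.007],[0,0,0]],
    [[0,0,0.005],[0,0,0]],
    [[0,0,0.003],[0,0,0]],
    [[0,0,0],[0,0,0]],
    [[0,0,0],[0,0,0]]
  ]
}}

```text
time: 45.68
ee_pos: [0.4996, 0.079, 0.0796]
tool_rot: [2.415, 2.009, 0.001]
wrist_force: [-0.3, -0.1, -3.7]
gripper_width: 0.0557
finger_force: 64.2
```

Emit:
{"fn": "servo_tool", "kwargs": {
  "series": [
    [[0,0,0.001],[0,0,0]],
    [[0,0,0.001],[0,0,0]],
    [[0,0,0.001],[0,0,0]],
    [[0,0,0],[0,0,0]]
  ]
}}

```text
time: 46.18
ee_pos: [0.4994, 0.0789, 0.0762]
tool_rot: [-2.415, -2.009, 0.0]
wrist_force: [-0.4, 0.1, -3.4]
gripper_width: 0.0557
finger_force: 64.2
```

Emit:
{"fn": "servo_tool", "kwargs": {
  "series": [
    [[0,0,0.001],[0,0,0]],
    [[0,0,0],[0,0,0]]
  ]
}}

```text
time: 46.42
ee_pos: [0.4994, 0.0789, 0.076]
tool_rot: [-2.415, -2.008, -0.001]
wrist_force: [-4.3, -0.2, 9.4]
gripper_width: 0.0557
finger_force: 65.1
```

Emit:
{"fn": "servo_tool", "kwargs": {
  "series": [
    [[0,0,0],[0,0,0]],
    [[0,0,0],[0,0,0]],
    [[0,0,0],[0,0,0]],
    [[0,0,0],[0,0,0]],
    [[0,0,0],[0,0,0]]
  ],
  "claw": 1
}}

```text
time: 47.05
ee_pos: [0.4994, 0.0789, 0.0753]
tool_rot: [-2.415, -2.009, 0.0]
wrist_force: [-0.3, 0.1, 1.2]
gripper_width: 0.0857
finger_force: 0.0
```

Emit:
{"fn": "servo_tool", "kwargs": {
  "series": [
    [[0,0,-0.01],[0,0,0]],
    [[0,0,-0.02],[0,0,0]],
    [[0,0,-0.025],[0,0,0]],
    [[0,0,-0.03],[0,0,0]],
    [[0,0,-0.03],[0,0,0]],
    [[0,0,-0.03],[0,0,0]],
    [[-0.04,0,0],[0,0,0]],
    [[-0.04,0,0],[0,0,0]],
    [[-0.04,0,0],[0,0,0]],
    [[-0.04,0,0],[0,0,0]],
    [[-0.04,0,0],[0,0,0]],
    [[0,0,0],[0,0,0]]
  ]
}}

```text
time: 48.55
ee_pos: [0.462, -0.121, 0.2211]
tool_rot: [2.421, 2.001, 0.001]
wrist_force: [1.0, 1.0, 0.0]
gripper_width: 0.0859
finger_force: 0.0
```

```bash
for q in squeeze mill jar dredger; do python3 chk.py $q; done
python3 - <<'E'
from fit import *
s,_=pose(); p=[.524,.211,-.183]; o=[]
for c,r in (("top",(100,300,60,340)),("scene",(110,310,220,500))):
    im=imaging.read_camera(c)[:,:,::-1][r[0]:r[1],r[2]:r[3]]; o.append(cv2.resize(im,(800,571))[::,::]) 
cv2.imwrite("pics/end.png",np.vstack([cv2.resize(i,(420,300)) for i in o]))
print(s["time"])
E
```

```text
mill scene rack xyz [-0.0021  0.0486  0.0092] 0.79
mill top rack xyz [-0.0005  0.0475  0.009 ] 0.93
jar scene rack xyz [ 0.0022 -0.0462  0.0084] 0.72
jar top rack xyz [ 0.0004 -0.0469  0.0084] 0.73
dredger scene rack xyz [-0.0006 -0.1329  0.0064] 0.6
dredger scene rack xyz [ 0.0001 -0.0452  0.0058] 0.41
dredger top rack xyz [-0.0065 -0.1328  0.0121] 0.96
49.75
```

View pics/end.png

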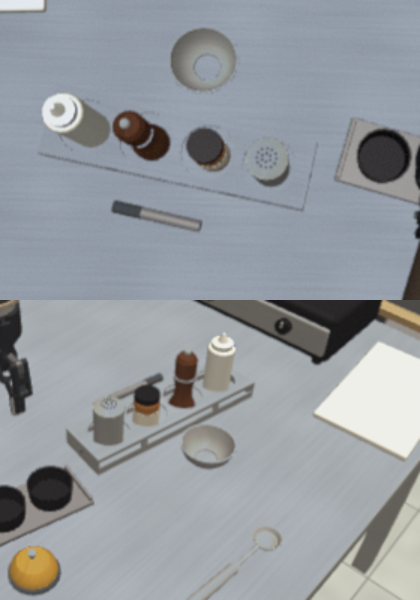

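The last view shows all four upright in the rack. From left to right they are squeeze bottle (62,112), mill (130,128), jar (205,145) and dredger (267,158), the arm is clear, and the measured offsets are within tolerance.

```bash
python3 -c "
from bench import manip
print(manip.close_job())"
```

```text
the job is handed in; nothing more can be done
None
```

I moved all four containers into the rack in their caddy order (squeeze bottle, mill, jar, dredger from left to right), set each down upright on the rack floor, and handed in the job at about 50 s; the judge's verdict was not shown.

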